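# Square up a bearing pedestal and wedge its edge off the set-up plate

### The job

Push the bearing pedestal square and flush into the fence corner of the steel set-up plate, against both rails; then lay the levelling wedge flat on the plate and push it, thin end first, into the slot under the pedestal's open edge (opposite the short rail) until that edge just lifts off the plate, by about 3 mm, with the pedestal still flush. Finish while holding the wedge by its tab there, flat on the plate and carrying the edge, with the robot not touching the pedestal; leave the other things on the bench alone.

Things in the scene. Friction and masses are not known exactly. Their poses are not given: they have to be found in the camera images.
- base: Fixed dark steel set-up plate, 160 (x) x 260 (y) x 12 mm thick, yawed up to 0.25 rad; origin at the bench under its centre, z up. Two bright steel rails on it, 14 mm thick, 20 mm above its top: the long rail along its whole +x side, the short rail along its +y end.
- corner (a point): Inner corner of the fence, at the plate's top surface (12 mm above the bench), 66 mm to +x and 116 mm to +y of the plate's centre. Axes as the plate: the long rail's inner face is the plane x = 0 of this frame, the short rail's inner face the plane y = 0.
- pedestal: Loose aluminium bearing pedestal, about 0.5 kg, on two feet 16 mm wide and 8 mm high that run along its y on both x sides; between them a slot 58 mm wide, 8 mm high, open at the -y and +y edges. Origin: centre of the underside. It starts on the plate 5 to 50 mm off each rail, within 0.2 rad of square; its axes correspond to the plate's.
- pedestal_center (a point): Centre of the pedestal's flange, 15 mm above its underside. Flange: 90 mm (x) by 100 mm (y), solid from 8 to 22 mm above the underside. On its middle a hollow round boss, 60 mm across at the foot and 52 mm above, up to 56 mm above the underside.
- wedge: Loose steel levelling wedge, 0.35 kg, 36 mm wide (x), 114 mm long; y points along it to the thin end, z up; origin at the centre of its flat underside, 57 mm from the thin end. Tail (the last 34 mm, to -y): 18 mm high, with an upright tab on it. It starts lying flat on the bench to the right of the plate.
- wedge_grip (a point): Centre of the wedge's upright tab, where it is gripped across x: tab 20 mm thick (x), 30 mm long (y), from 18 to 64 mm above the underside. This point is 42 mm above the underside and 97 mm to -y of the thin end. Axes as the wedge.
- wedge_tip (a point): Middle of the lower edge of the wedge's thin end. The ramp is 2 mm thick here and rises 1 in 5 over 80 mm to 18 mm at the tail: it meets the roof of the 8 mm slot when the thin end is 30 mm inside the open edge, and each further 5 mm lifts the edge about 1 mm. Axes as the wedge.
- pedestal_corner (a point): Bottom corner of the pedestal at its +x, +y side; when the pedestal is home it coincides with point corner. Axes as the pedestal.
- edge_a (a point): Underside of the pedestal's foot on the +x side at its open -y edge (50 mm to -y, 37 mm to +x of the pedestal's centre); its height above the plate is the gap under the edge.
- edge_b (a point): The same on the foot of the -x side.
- housing: Bystander: stepped round aluminium housing, 45 mm across, 34 mm high, origin under its centre. Leave it alone.
- tin: Bystander: round tin, 54 mm across, 36 mm high, origin under its centre. Leave it alone.
- bit_block: Bystander: pale rectangular bit block with a row of holes, 74 mm long (its y), 26 mm wide, 22 mm high, origin under its centre. Leave it alone.

How it is judged:
By the outcome, as a careful person would: the job done as asked, in the order asked, and still so for the second after the job is handed in, while the arm keeps its last pose, push and grip.
It also fails if it takes over 72 s, if anything falls off the work surface, if the arm or the gripper's body presses on something with over 40 N, if the wrist force passes 120 N, or if a joint passes its speed limit or range.

### The arm

A 6-joint arm with a two-finger parallel gripper is mounted at the origin on a cart in front of the work surface, level with it; the furniture and walls round the work are solid. World frame = base frame: x ahead of the robot, y to its left, z up, the work surface at z = 0. Lengths are in mm, angles in rad, forces in N, time in s.
With the tool pointing down it reaches from about 300 to 775 mm from the base axis. Payload 14.6 kg.
Tool frame: the origin (TCP) lies at the very end of the fingers, on their centre line; the grasp point (between the pads) lies 19 mm behind it; z points along the fingers, y is the line along which they close (so a half turn about z gives the same grasp; the last joint's range is limited). The gripper opens to 94 mm and grips with 3 to 60 N. Pads are 16 mm wide; open, the fingers measure 119 mm over their backs; the gripper's body (75 mm by 177 mm) begins 78 mm behind the grasp point.
Start: joints at [-1.275, 0.3, 1.521, -0, 1.321, -0.067], TCP at [195.184, -514.191, 205.446] pointing down, gripper open.
Joint ranges: [-3.03, 3.03], [-0.79, 2.21], [0.23, 2.52], [-1.04, 4.18], [0, 3.07], [-2.55, 2.55]. Speed limits (rad/s): [2.22, 2.22, 2.57, 3.14, 3.14, 3.14].

### API

Orientations are given as [roll, pitch, yaw] about the fixed x, y, z axes, in that order (R = Rz(yaw) Ry(pitch) Rx(roll)).
In Python, from cell import read_state, viewer, manip, models gives the robot as it stands.
- The arm moves only by the tool carry_out, never from a script. Its argument "deltas" is a list of rows, each an object with "dp": the shift along the tool's x, y, z in mm, a list of three; "roll": the turn about the tool's z in degrees; "gripper": the opening, from -1 (shut) to 1 (fully open), so that 0 is half open. In form: [{"dp": [tx, ty, tz], "roll": roll, "gripper": gripper}, ...]. A call has 1 to 12 rows; each row is the pose to reach, as a shift and turn from the pose commanded when the call began, along the tool's axes at that moment; what a row does not reach only later rows make up. A row lasts 1/12 s, in which the tool goes at most 41.7 mm and 7.16 degrees, less where a joint would pass 70% of its speed; a pose out of reach is approached as far as the arm can. A call with a gripper value outside its range is refused whole. The fingers move at their own pace and stop on an object; "newtons" is the grip in N (left out, the last holds). Time passes only in rows, so rows that repeat a pose let the fingers close. It gives the time, the measured TCP pose, the force, the opening and the grip force at its end, in the units of the state.
- read_state(): the state, without advancing time (a new reading comes with each control period).
- viewer.camera(name): name is "scene" or "top" or "wrist"; returns the picture (400x640x3 uint8, red, green, blue); there is no depth.
- viewer.camera_params(name): a dict with "fovy" (degrees; the focal length in pixels is half the picture's height over the tangent of half this angle, whatever the lens; pixels are square), "cx", "cy" (the principal point, pixels), "eye" and "attitude" of the camera in the world; the wrist camera has in their place "T_tool_cam" (4x4, takes a point from camera to tool coordinates, whose origin is the TCP and whose axes are the flange's). Camera axes: x right, y up, looking along -z (the intrinsics and any distortion apply to the point x, -y, -z); pixel columns grow to the right and rows downward; lengths in mm; the calibration is good to about 2 mm. A picture is of the moment at which its call begins: read the wrist's pose just before it. camera_params takes no time and is no camera call.
- manip.sign_off(): hands the job in; it is judged then, once.
Trained networks look in the newest picture that a camera, given by its name, has taken for a name from the list of things; names that differ only in an ending like _2 or _b are one class to them, and where a whole thing is asked for, a point or a joint stands for the part that bears it (a point fixed in the world has none). Each returns a list of dicts, best first, with "p" (0 to 1); they miss things now and then, are a little off and sometimes report something else, mostly with a low value. They report only what shows in the picture. A call takes as long as a camera call.
- models.cut_out(camera, label): "region" (400x640 bool, what is visible of it) and "box" ([left, top, right, bottom] in pixels, round what is visible of it).
The state is a dict: "clock": time; "joints": joint angles; "qd": joint speeds; "effort": joint torques, N m; "eef_pos": TCP position; "eef_rot": TCP orientation; "wrist_force": force on the tool from outside, world axes, zero at the start; "moment": the same for the moment, N m; "finger_gap": finger opening in mm; "finger_force": force on a finger pad.
Only numpy, scipy, OpenCV 4.12 (cv2) and the standard library are available. Lean on these libraries where they do the work, as an engineer would, in place of code of your own. Each camera call takes 0.05 s, during which the arm holds its last target. There are 200 camera calls.

## Working session

There is one attempt and no reset: what is moved stays moved. The work goes in short steps, Python scripts to look and compute and a tool call to move; the robot and the scene stay as the last step left them, time stands still between calls to the robot, and variables do not carry over. Pictures are saved under pics/ and viewed, at most 10 in all, crops included, and the job is handed in when it is done.

Besides the shell and the picture viewer there is one more tool, called after ">>>" by a JSON object that holds its "fn" and its "kwargs". carry_out: Moves the arm, as the interface text tells. Its arguments: {"type":"object","properties":{"deltas":{"type":"array"},"newtons":{"type":"number"}},"required":["deltas"]}

```bash
ls; mkdir -p pics
cat > h.py <<'E'
import numpy as np, cv2
from cell import read_state, viewer, manip, models
from scipy.spatial.transform import Rotation as R
E
python3 - <<'E'
from h import *
s=read_state(); print(s)
for n in ["scene","top","wrist"]:
    im=viewer.camera(n); cv2.imwrite(f"pics/{n}0.png",im[:,:,::-1]); print(n,viewer.camera_params(n))
for n in ["top","scene"]:
  for l in ["base","pedestal","wedge","housing","tin","bit_block"]:
    r=models.cut_out(n,l); print(n,l,[(d["box"],round(d["p"],2)) for d in r[:2]])
E
```

```text
pics
{'clock': 0.0, 'joints': array([-1.27459848e+00,  3.00479205e-01,  1.52158145e+00,  3.05628049e-05,
        1.32069037e+00, -6.65852109e-02]), 'qd': array([-1.45170262e-03,  4.73060672e-05,  1.88278029e-03, -1.76829519e-03,
       -3.31508172e-04,  1.43521275e-04]), 'effort': array([ 4.75519064e-04, -5.31800258e+01, -3.52735448e+01,  7.08381878e-02,
        2.43471900e-02, -7.94763287e-05]), 'eef_pos': array([ 195.11885308, -513.94780306,  204.88172713]), 'eef_rot': array([-3.14043882e+00, -1.06610587e-04,  3.62775414e-01]), 'wrist_force': array([-0.39114953, -0.17836147, -0.34919339]), 'moment': array([ 0.07071637, -0.02588961, -0.03144621]), 'finger_force': 0.0, 'finger_gap': 94.1776614573591}
scene {'fovy': 48.03940544565716, 'cx': 315.1022542404394, 'cy': 194.31496137133894, 'eye': array([-142.593023  ,  365.35042432, 1001.23066799]), 'attitude': array([ 0.68839932,  0.01097252, -1.99182746])}
top {'fovy': 49.21050444486245, 'cx': 321.28471464761253, 'cy': 195.45290192776014, 'eye': array([ 425.08713058,   41.5439256 , 1036.83261658]), 'attitude': array([ 0.15975599, -0.0133
[... 448 characters left out ...]
000000e+00]])}
top base [([230.5, 168.8, 346.7, 259.3], 0.72), ([417.1, 210.3, 435.6, 256.8], 0.46)]
top pedestal [([254.0, 191.5, 298.2, 234.3], 0.6)]
top wedge [([416.6, 210.7, 435.5, 256.7], 0.83)]
top housing [([180.7, 244.6, 206.9, 265.6], 0.64)]
top tin [([404.4, 181.9, 429.9, 205.1], 0.74)]
top bit_block [([225.9, 132.5, 256.4, 154.3], 0.85)]
scene base [([250.5, 173.1, 361.2, 256.4], 0.89)]
scene pedestal [([269.2, 200.4, 316.9, 242.2], 0.82)]
scene wedge [([382.7, 160.6, 401.4, 183.5], 0.31)]
scene housing [([228.2, 264.9, 247.7, 284.9], 0.68), ([268.3, 200.1, 317.7, 242.6], 0.48)]
scene tin [([382.7, 160.1, 401.3, 180.1], 0.7)]
scene bit_block [([230.8, 177.6, 259.6, 197.8], 0.88)]
```

Run:
```python
import cv2
a=cv2.imread("pics/top0.png")[110:290,160:460]; cv2.imwrite("pics/topc.png",cv2.resize(a,(800,480),interpolation=cv2.INTER_CUBIC))
```

```text
(no output)
```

View pics/topc.png

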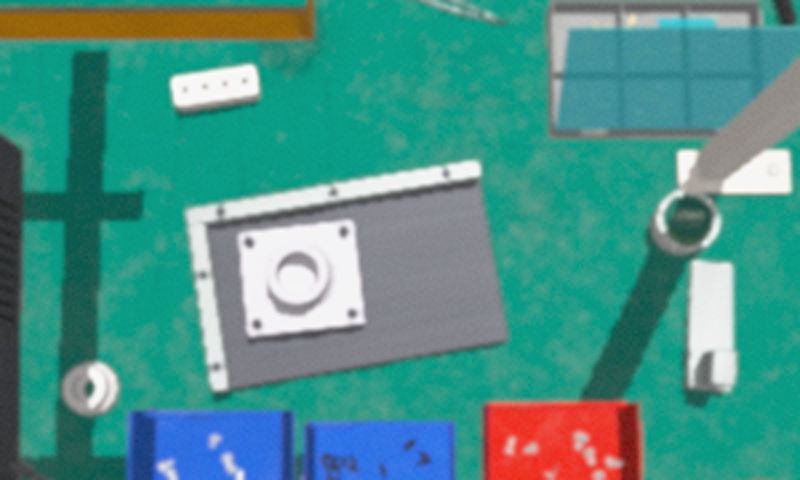

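The top view shows the plate (long rail at the far side, short rail at the left), the pedestal at full-frame pixel ~(272,212), the wedge at ~(427,233) with its tab toward the robot, and bins on the robot side of the plate.

```bash
cat >> h.py <<'E'
def cam(n,s=None):
    p=viewer.camera_params(n)
    if n=="wrist":
        s=s or read_state(); T=np.eye(4); T[:3,:3]=R.from_euler("xyz",s["eef_rot"]).as_matrix(); T[:3,3]=s["eef_pos"]
        T=T@p["T_tool_cam"]
    else:
        T=np.eye(4); T[:3,:3]=R.from_euler("xyz",p["attitude"]).as_matrix(); T[:3,3]=p["eye"]
    f=200/np.tan(np.radians(p["fovy"]/2))
    return T,f,p["cx"],p["cy"]
def unproj(c,uv,z):
    T,f,cx,cy=c; uv=np.atleast_2d(uv).astype(float)
    d=np.c_[(uv[:,0]-cx)/f,-(uv[:,1]-cy)/f,-np.ones(len(uv))]@T[:3,:3].T
    return T[:3,3]+d*((z-T[2,3])/d[:,2])[:,None]
def proj(c,P):
    T,f,cx,cy=c; q=(np.atleast_2d(P)-T[:3,3])@T[:3,:3]
    return np.c_[cx+f*q[:,0]/-q[:,2],cy-f*q[:,1]/-q[:,2]]
E
python3 - <<'E'
from h import *
c=cam("top")
f=lambda a:np.array(a)/2.6667+[160,110]
def P(n,a,z): print(n,unproj(c,f(a),z)[:,:2].round(0).tolist())
P("rails top outer corners: TL,TR, BL",[(186,208),(480,162),(216,392)],32)
P("plate BR",[(507,340)],12)
P("flange TL TR BR BL",[(237,235),(352,221),(365,323),(249,338)],34)
P("boss",[(299,277)],68)
P("wedge thin end L,R",[(692,262),(733,262)],2)
P("wedge tab top",[(700,352),(736,352),(736,385),(700,388)],50)
P("bins",[(130,412),(290,412),(310,424),(450,424),(485,404),(638,404)],40)
P("tin",[(687,220)],30)
P("housing",[(90,388)],20)
P("bit",[(215,90)],20)
a=cv2.imread("pics/scene0.png"); cv2.imwrite("pics/scene0b.png",cv2.resize(a,(800,500)))
E
```

```text
rails top outer corners: TL,TR, BL [[605.0, 240.0], [646.0, -17.0], [446.0, 211.0]]
plate BR [[490.0, -40.0]]
flange TL TR BR BL [[581.0, 195.0], [593.0, 95.0], [504.0, 84.0], [492.0, 183.0]]
boss [[540.0, 137.0]]
wedge thin end L,R [[560.0, -208.0], [560.0, -245.0]]
wedge tab top [[477.0, -200.0], [476.0, -231.0], [449.0, -230.0], [446.0, -199.0]]
bins [[430.0, 281.0], [429.0, 147.0], [419.0, 130.0], [418.0, 11.0], [434.0, -18.0], [434.0, -148.0]]
tin [[593.0, -199.0]]
housing [[450.0, 321.0]]
bit [[715.0, 220.0]]
```

View pics/scene0.png

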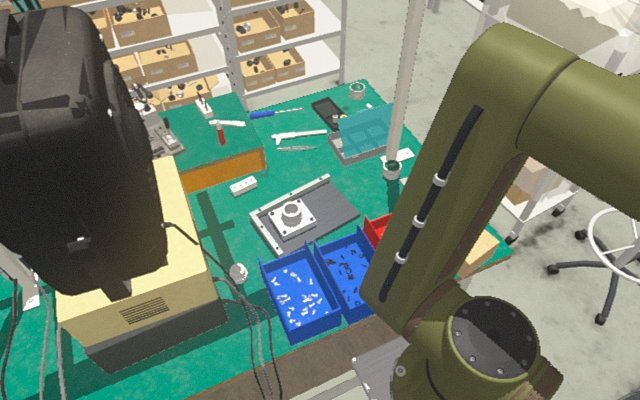

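```bash
cat >> h.py <<'E'
def go(x,y,z,yaw,s=None):
    s=s or read_state(); M=R.from_euler("xyz",s["eef_rot"]).as_matrix()
    d=M.T@(np.array([x,y,z])-s["eef_pos"]); dy=(yaw-s["eef_rot"][2]+np.pi)%(2*np.pi)-np.pi
    print("dp",d.round(1),"roll",round(-np.degrees(dy),2),"rows",round(np.linalg.norm(d)/41.7,1))
E
python3 - <<'E'
from h import *
go(510,90,205,0.16)
a=cv2.imread("pics/scene0.png")[130:200,350:440]; cv2.imwrite("pics/tinc.png",cv2.resize(a,(720,560),interpolation=cv2.INTER_CUBIC))
E
```

```text
dp [ 5.088e+02 -4.531e+02  4.000e-01] roll 11.62 rows 16.3
```

View pics/tinc.png

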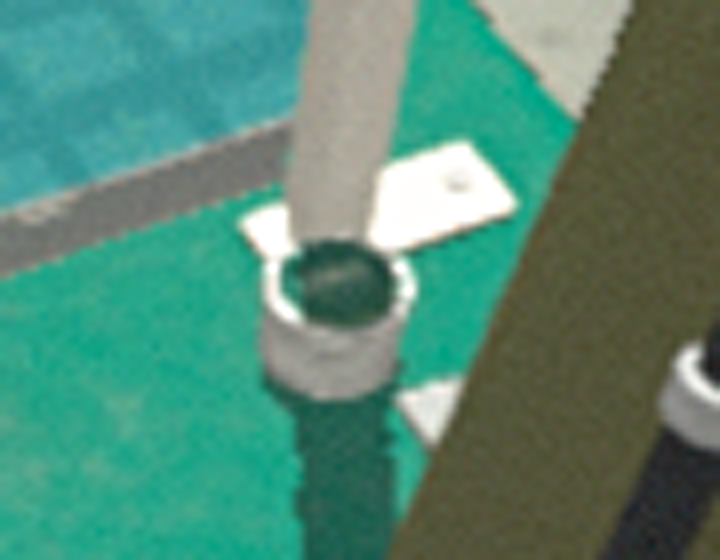

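The tin is a cup with a solid pole standing just behind it, which I must keep clear of. Moving over the plate next.

>>> {"fn": "carry_out", "kwargs": {"deltas": [{"dp": [40,-35,0],"roll": 1,"gripper": 0.2},{"dp": [75,-67,0],"roll": 2,"gripper": 0.2},{"dp": [110,-98,0],"roll": 3,"gripper": 0.2},{"dp": [140,-125,0],"roll": 4,"gripper": 0.2},{"dp": [170,-151,0],"roll": 5,"gripper": 0.2},{"dp": [200,-178,0],"roll": 6,"gripper": 0.2},{"dp": [230,-205,0],"roll": 7,"gripper": 0.2},{"dp": [260,-232,0],"roll": 8,"gripper": 0.2},{"dp": [290,-258,0],"roll": 9,"gripper": 0.2},{"dp": [320,-285,0],"roll": 10,"gripper": 0.2},{"dp": [350,-312,0],"roll": 11,"gripper": 0.2},{"dp": [380,-338,0],"roll": 11.6,"gripper": 0.2}]}}

```text
clock: 1.75
eef_pos: [426.9, -68.8, 205.8]
eef_rot: [3.141, -0.001, 0.159]
wrist_force: [2.1, -1.3, -0.7]
finger_gap: 56.3
finger_force: 0.0
```

>>> {"fn": "carry_out", "kwargs": {"deltas": [{"dp": [31,-19,0],"roll": 0,"gripper": 0.2},{"dp": [62,-38,0],"roll": 0,"gripper": 0.2},{"dp": [94,-57,0],"roll": 0,"gripper": 0.2},{"dp": [125,-76,0],"roll": 0,"gripper": 0.2},{"dp": [149,-86,0],"roll": 0,"gripper": 0.2},{"dp": [149,-86,0],"roll": 0,"gripper": 0.2},{"dp": [149,-86,0],"roll": 0,"gripper": 0.2},{"dp": [149,-86,0],"roll": 0,"gripper": 0.2}]}}

```text
clock: 2.42
eef_pos: [559.3, 37.4, 205.3]
eef_rot: [3.142, 0.001, 0.16]
wrist_force: [-0.9, -0.3, -0.2]
finger_gap: 56.6
finger_force: 0.0
```

Run:
```python
from h import *
s=read_state(); print(s["clock"],s["eef_pos"],s["eef_rot"],s["finger_gap"],s["wrist_force"])
im=viewer.camera("wrist"); cv2.imwrite("pics/w1.png",im[:,:,::-1])
import pickle; pickle.dump(s,open("s1.pkl","wb"))
for l in ["base","pedestal","wedge"]:
    print(l,[(np.round(d["box"]),round(d["p"],2)) for d in models.cut_out("wrist",l)[:2]])
```

```text
2.4167 [559.32553046  37.44837819 205.28989283] [3.14155520e+00 5.33576025e-04 1.60275724e-01] 56.587474724694914 [-0.8572058  -0.30532389 -0.22327803]
base [(array([146., 110., 387., 248.]), 0.61)]
pedestal [(array([183., 142., 280., 221.]), 0.62)]
wedge [(array([492., 207., 537., 263.]), 0.97)]
```

View pics/w1.png

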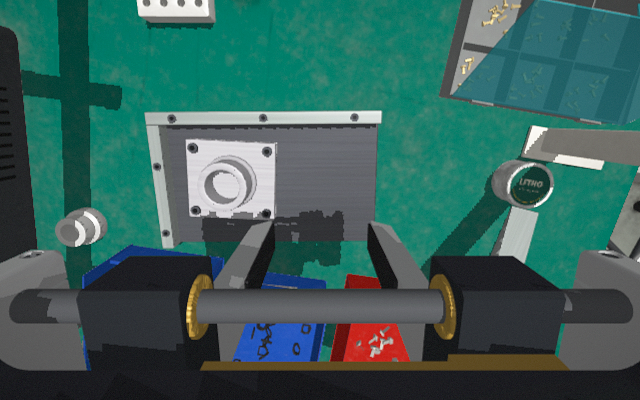

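The wrist view shows the plate aligned with the image, rail corner near (155,118), pedestal flange ~(186..276, 141..219), wedge right at ~(515,235), fingers astride the lower middle. Zooming for exact corners.

Run:
```python
import cv2
a=cv2.imread("pics/w1.png")[105:255,140:340]; cv2.imwrite("pics/w1c.png",cv2.resize(a,(800,600),interpolation=cv2.INTER_CUBIC))
```

```text
(no output)
```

View pics/w1c.png

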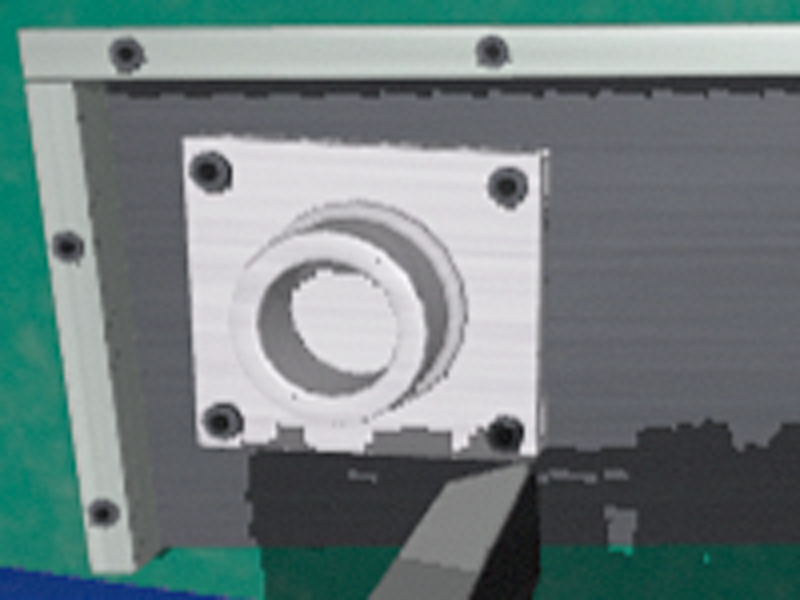

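Run:
```python
from h import *
import pickle; c=cam("wrist",pickle.load(open("s1.pkl","rb")))
f=lambda a:np.array(a)/4+[140,105]
rl=unproj(c,np.r_[f([(18,32),(75,82),(90,572),(133,570)]),[(381,111)]],32)[:,:2]
fl=unproj(c,f([(182,138),(546,151),(540,455),(198,445)]),34)[:,:2]
print(rl.round(1).tolist()); print(fl.round(1).tolist())
a=lambda v:np.arctan2(v[1],v[0])
print("rail yaw long",a(rl[0]-rl[4])-np.pi/2,np.linalg.norm(rl[0]-rl[4]),"short",a(rl[0]-rl[2]),np.linalg.norm(rl[0]-rl[2]),a(rl[1]-rl[3]))
yaw=a(rl[0]-rl[4])-np.pi/2
ex=np.array([np.cos(yaw),np.sin(yaw)]); ey=np.array([-ex[1],ex[0]])
C1=rl[0]-14*ex-14*ey; print("corner",C1,rl[1])
C=(C1+rl[1])/2
q=np.c_[(fl-C)@ex,(fl-C)@ey]; print("flange in corner frame",q.round(1).tolist(), "ctr",q.mean(0))
print("ped yaw",a(fl[0]-fl[1])-np.pi/2,a(fl[0]-fl[3]),a(fl[1]-fl[2]))
np.savez("plate.npz",C=C,yaw=yaw)
W=lambda p:C+p[0]*ex+p[1]*ey
m=q.mean(0)
for n,p in [("start",(m[0]-80,m[1])),]: print(n,W(p)); go(*W(p),120,yaw)
print("wedge mask", )
```

```text
[[602.9, 239.5], [591.9, 223.6], [446.9, 213.8], [449.7, 201.0], [645.7, -14.8]]
[[581.6, 192.9], [594.0, 93.0], [506.1, 83.7], [493.2, 183.2]]
rail yaw long 0.16710003721557043 257.8270340653639 short 0.1627501171955942 158.00874794527064 0.15748403317813692
corner [591.38110372 223.31898449] [591.92637813 223.61930026]
flange in corner frame [[-15.0, -28.5], [-19.4, -129.0], [-107.6, -123.5], [-103.8, -23.3]] ctr [-61.44840948 -76.10177733]
ped yaw 0.12364277797617107 0.10891953290555867 0.1053619308690806
start [464.83304439 124.90117603]
dp [ -79.5 -101.7   85.8] roll -0.44 rows 3.7
wedge mask
```

>>> {"fn": "carry_out", "kwargs": {"deltas": [{"dp": [-20,-25,0],"roll": 0,"gripper": 0.2},{"dp": [-40,-50,0],"roll": -0.2,"gripper": 0.2},{"dp": [-60,-75,0],"roll": -0.2,"gripper": 0.2},{"dp": [-79.5,-101.5,20],"roll": -0.2,"gripper": 0.2},{"dp": [-79.5,-101.5,60],"roll": -0.2,"gripper": 0.2},{"dp": [-79.5,-101.5,100],"roll": -0.2,"gripper": 0.2},{"dp": [-79.5,-101.5,140],"roll": -0.2,"gripper": 0.2},{"dp": [-79.5,-101.5,170],"roll": -0.2,"gripper": 0.2},{"dp": [-79.5,-101.5,182],"roll": -0.2,"gripper": 0.2},{"dp": [-79.5,-101.5,188],"roll": -0.2,"gripper": 0.2},{"dp": [-79.5,-101.5,188],"roll": -0.2,"gripper": 0.2},{"dp": [-79.5,-101.5,188],"roll": -0.2,"gripper": 0.2}]}}

```text
clock: 3.62
eef_pos: [465.7, 125.2, 18.4]
eef_rot: [-3.142, -0.001, 0.163]
wrist_force: [-0.6, 0.2, 1.1]
finger_gap: 56.4
finger_force: 0.0
```

>>> {"fn": "carry_out", "kwargs": {"deltas": [{"dp": [6,0,0],"roll": 0,"gripper": 0.2},{"dp": [12,0,0],"roll": 0,"gripper": 0.2},{"dp": [17,0,0],"roll": 0,"gripper": 0.2},{"dp": [20,0,0],"roll": 0,"gripper": 0.2},{"dp": [23,0,0],"roll": 0,"gripper": 0.2},{"dp": [26,0,0],"roll": 0,"gripper": 0.2},{"dp": [29,0,0],"roll": 0,"gripper": 0.2},{"dp": [32,0,0],"roll": 0,"gripper": 0.2},{"dp": [34,0,0],"roll": 0,"gripper": 0.2},{"dp": [36,0,0],"roll": 0,"gripper": 0.2},{"dp": [38,0,0],"roll": 0,"gripper": 0.2},{"dp": [38,0,0],"roll": 0,"gripper": 0.2}]}}

```text
clock: 4.62
eef_pos: [503.0, 131.6, 17.4]
eef_rot: [-3.142, -0.001, 0.164]
wrist_force: [-0.3, -0.1, 0.1]
finger_gap: 56.6
finger_force: 0.0
```

>>> {"fn": "carry_out", "kwargs": {"deltas": [{"dp": [1,0,0],"roll": 0,"gripper": 0.2},{"dp": [2,0,0],"roll": 0,"gripper": 0.2},{"dp": [3,0,0],"roll": 0,"gripper": 0.2},{"dp": [4,0,0],"roll": 0,"gripper": 0.2},{"dp": [4.5,0,0],"roll": 0,"gripper": 0.2},{"dp": [5,0,0],"roll": 0,"gripper": 0.2}]}}

```text
clock: 5.12
eef_pos: [507.6, 132.3, 17.4]
eef_rot: [-3.142, 0.0, 0.164]
wrist_force: [-3.4, 0.2, 1.0]
finger_gap: 56.3
finger_force: 1.5
```

>>> {"fn": "carry_out", "kwargs": {"deltas": [{"dp": [0.5,0,0],"roll": 0,"gripper": 0.2},{"dp": [1,0,0],"roll": 0,"gripper": 0.2},{"dp": [1.5,0,0],"roll": 0,"gripper": 0.2},{"dp": [2,0,0],"roll": 0,"gripper": 0.2}]}}

```text
clock: 5.45
eef_pos: [507.7, 132.3, 17.4]
eef_rot: [3.141, 0.005, 0.164]
wrist_force: [-20.4, -5.0, 15.1]
finger_gap: 56.6
finger_force: 10.3
```

>>> {"fn": "carry_out", "kwargs": {"deltas": [{"dp": [-10,0,0],"roll": 0,"gripper": 0.2},{"dp": [-22,0,0],"roll": 0,"gripper": 0.2},{"dp": [-22,0,-35],"roll": -5,"gripper": 0},{"dp": [-22,0,-70],"roll": -12,"gripper": 0},{"dp": [-10,10,-75],"roll": -19,"gripper": 0},{"dp": [5,30,-75],"roll": -26,"gripper": 0},{"dp": [20,50,-75],"roll": -33,"gripper": 0},{"dp": [35,70,-75],"roll": -40,"gripper": 0},{"dp": [50,85,-75],"roll": -47,"gripper": 0},{"dp": [50,85,-75],"roll": -54,"gripper": 0},{"dp": [50,85,-75],"roll": -61,"gripper": 0},{"dp": [50,85,-75],"roll": -68,"gripper": 0}]}}

```text
clock: 6.45
eef_pos: [573.3, 56.6, 92.4]
eef_rot: [3.141, -0.0, 1.356]
wrist_force: [-0.6, -0.3, -0.7]
finger_gap: 46.7
finger_force: 0.0
```

>>> {"fn": "carry_out", "kwargs": {"deltas": [{"dp": [0,0,0],"roll": -7,"gripper": 0},{"dp": [0,0,0],"roll": -14,"gripper": 0},{"dp": [0,0,0],"roll": -20,"gripper": 0},{"dp": [0,0,0],"roll": -22,"gripper": 0},{"dp": [0,0,0],"roll": -22,"gripper": 0}]}}

```text
clock: 6.87
eef_pos: [573.1, 56.9, 92.6]
eef_rot: [3.141, 0.0, 1.736]
wrist_force: [-0.1, -0.3, 0.3]
finger_gap: 46.6
finger_force: 0.0
```

```bash
cat >> h.py <<'E'
C=np.array([591.65,223.47]); yaw=0.163
ex=np.array([np.cos(yaw),np.sin(yaw)]); ey=np.array([-ex[1],ex[0]])
W=lambda p:C+p[0]*ex+p[1]*ey
inv=lambda w:np.array([(np.array(w[:2])-C)@ex,(np.array(w[:2])-C)@ey])
E
python3 - <<'E'
from h import *
s=read_state(); print(inv(s["eef_pos"]),s["eef_pos"],s["eef_rot"],s["joints"]); go(*W((-45,-160)),17.5,yaw+np.pi/2)
E
```

```text
[ -45.30283043 -161.36106648] [573.13320318  56.89608711  92.62060797] [3.14050322e+00 1.72039883e-04 1.73633170e+00] [ 3.53715717e-02  4.70122752e-01  1.56278796e+00 -3.26166224e-05
  1.10757939e+00 -1.30149336e-01]
dp [ 1.4  0.2 75.1] roll 0.15 rows 1.8
```

>>> {"fn": "carry_out", "kwargs": {"deltas": [{"dp": [0,0,35],"roll": 0,"gripper": 0},{"dp": [0,0,60],"roll": 0,"gripper": 0},{"dp": [0,0,72],"roll": 0,"gripper": 0},{"dp": [0,0,75],"roll": 0,"gripper": 0},{"dp": [8,0,75],"roll": 0,"gripper": 0},{"dp": [16,0,75],"roll": 0,"gripper": 0},{"dp": [22,0,75],"roll": 0,"gripper": 0},{"dp": [26,0,75],"roll": 0,"gripper": 0},{"dp": [30,0,75],"roll": 0,"gripper": 0},{"dp": [33,0,75],"roll": 0,"gripper": 0},{"dp": [36,0,75],"roll": 0,"gripper": 0},{"dp": [39,0,75],"roll": 0,"gripper": 0}]}}

```text
clock: 7.87
eef_pos: [566.6, 95.4, 17.8]
eef_rot: [3.141, 0.0, 1.734]
wrist_force: [0.7, -4.1, 1.8]
finger_gap: 47.0
finger_force: 2.1
```

>>> {"fn": "carry_out", "kwargs": {"deltas": [{"dp": [2,0,0],"roll": 0,"gripper": 0},{"dp": [4,0,0],"roll": 0,"gripper": 0},{"dp": [6,0,0],"roll": 0,"gripper": 0},{"dp": [8,0,0],"roll": 0,"gripper": 0},{"dp": [9,0,0],"roll": 0,"gripper": 0},{"dp": [10,0,0],"roll": 0,"gripper": 0},{"dp": [11,0,0],"roll": 0,"gripper": 0},{"dp": [12,0,0],"roll": 0,"gripper": 0},{"dp": [12.5,0,0],"roll": 0,"gripper": 0},{"dp": [13,0,0],"roll": 0,"gripper": 0}]}}

```text
clock: 8.7
eef_pos: [564.2, 108.3, 17.4]
eef_rot: [3.142, -0.0, 1.735]
wrist_force: [0.5, -4.7, 3.3]
finger_gap: 47.0
finger_force: 2.1
```

Run:
```python
from h import *
s=read_state(); print(inv(s["eef_pos"]),s["eef_pos"],s["eef_rot"],s["wrist_force"],s["moment"])
```

```text
[ -45.74173598 -109.20915712] [564.23694696 108.28549179  17.44821167] [ 3.14158471e+00 -1.23094770e-05  1.73461580e+00] [ 0.482068   -4.6532646   3.34813483] [-0.79554546 -0.23559806  0.0121043 ]
```

>>> {"fn": "carry_out", "kwargs": {"deltas": [{"dp": [0.5,0,0],"roll": 0,"gripper": 0},{"dp": [1,0,0],"roll": 0,"gripper": 0},{"dp": [1.5,0,0],"roll": 0,"gripper": 0},{"dp": [2,0,0],"roll": 0,"gripper": 0},{"dp": [2.5,0,0],"roll": 0,"gripper": 0},{"dp": [3,0,0],"roll": 0,"gripper": 0},{"dp": [3,0,0],"roll": 0,"gripper": 0}]}}

```text
clock: 9.28
eef_pos: [564.3, 108.9, 17.5]
eef_rot: [3.141, 0.003, 1.735]
wrist_force: [4.6, -20.9, 1.5]
finger_gap: 47.4
finger_force: 10.9
```

>>> {"fn": "carry_out", "kwargs": {"deltas": [{"dp": [-12,0,0],"roll": 0,"gripper": 0},{"dp": [-15,0,-35],"roll": 0,"gripper": 0},{"dp": [-15,0,-70],"roll": 7,"gripper": 0},{"dp": [-10,-20,-80],"roll": 14,"gripper": 0},{"dp": [0,-45,-80],"roll": 21,"gripper": 0},{"dp": [15,-70,-80],"roll": 28,"gripper": 0},{"dp": [35,-79,-80],"roll": 35,"gripper": 0},{"dp": [58,-79,-80],"roll": 42,"gripper": 0},{"dp": [58,-79,-80],"roll": 49,"gripper": 0},{"dp": [58,-79,-80],"roll": 56,"gripper": 0},{"dp": [58,-79,-80],"roll": 63,"gripper": 0},{"dp": [58,-79,-80],"roll": 70,"gripper": 0}]}}

```text
clock: 10.28
eef_pos: [475.9, 155.9, 97.1]
eef_rot: [-3.141, 0.001, 0.507]
wrist_force: [-0.1, 0.8, 0.7]
finger_gap: 46.7
finger_force: 0.0
```

>>> {"fn": "carry_out", "kwargs": {"deltas": [{"dp": [0,0,0],"roll": 7,"gripper": 0},{"dp": [0,0,0],"roll": 14,"gripper": 0},{"dp": [0,0,0],"roll": 20,"gripper": 0},{"dp": [0,0,0],"roll": 20,"gripper": 0}]}}

```text
clock: 10.62
eef_pos: [476.0, 155.7, 97.1]
eef_rot: [-3.141, 0.001, 0.159]
wrist_force: [-0.7, 0.5, -0.5]
finger_gap: 46.9
finger_force: 0.0
```

Run:
```python
from h import *
s=read_state(); print(inv(s["eef_pos"]),s["eef_pos"],s["eef_rot"]); go(*W((-98,-50)),17.5,yaw)
```

```text
[-125.13385962  -48.08929191] [475.97869407 155.71151858  97.13502109] [-3.14091425e+00  9.13329219e-04  1.58867667e-01]
dp [27.2  1.9 79.6] roll -0.24 rows 2.0
```

>>> {"fn": "carry_out", "kwargs": {"deltas": [{"dp": [0,2,35],"roll": -0.2,"gripper": 0},{"dp": [0,2,65],"roll": -0.2,"gripper": 0},{"dp": [0,2,79],"roll": -0.2,"gripper": 0},{"dp": [8,2,79],"roll": -0.2,"gripper": 0},{"dp": [16,2,79],"roll": -0.2,"gripper": 0},{"dp": [22,2,79],"roll": -0.2,"gripper": 0},{"dp": [24,2,79],"roll": -0.2,"gripper": 0},{"dp": [26,2,79],"roll": -0.2,"gripper": 0},{"dp": [27,2,79],"roll": -0.2,"gripper": 0},{"dp": [28,2,79],"roll": -0.2,"gripper": 0},{"dp": [29,2,79],"roll": -0.2,"gripper": 0},{"dp": [29.5,2,79],"roll": -0.2,"gripper": 0}]}}

```text
clock: 11.62
eef_pos: [503.5, 158.0, 18.6]
eef_rot: [3.141, 0.006, 0.168]
wrist_force: [-20.7, -4.2, 16.4]
finger_gap: 47.1
finger_force: 10.9
```

Run:
```python
from h import *
s=read_state(); print(inv(s["eef_pos"]),s["eef_pos"],s["eef_rot"],s["wrist_force"],s["moment"])
```

```text
[-97.62976551 -50.25079464] [503.46898516 158.04200829  18.56602303] [3.14145026 0.00580274 0.16771938] [-20.73439528  -4.21857639  16.35750724] [-0.76425693  3.88205467 -0.07411057]
```

>>> {"fn": "carry_out", "kwargs": {"deltas": [{"dp": [-12,0,0],"roll": 0,"gripper": 0.2},{"dp": [-24,0,-20],"roll": 0,"gripper": 0.2},{"dp": [-24,10,-60],"roll": 1,"gripper": 0.2},{"dp": [-30,30,-95],"roll": 2,"gripper": 0.2},{"dp": [-45,65,-110],"roll": 4,"gripper": 0.2},{"dp": [-60,100,-120],"roll": 5,"gripper": 0.2},{"dp": [-75,137,-130],"roll": 6,"gripper": 0.2},{"dp": [-90,174,-140],"roll": 7,"gripper": 0.2},{"dp": [-105,210,-150],"roll": 8,"gripper": 0.2},{"dp": [-120,246,-160],"roll": 9,"gripper": 0.2},{"dp": [-138,282,-170],"roll": 9.3,"gripper": 0.2},{"dp": [-153,316,-180],"roll": 9.3,"gripper": 0.2}]}}

```text
clock: 12.62
eef_pos: [406.4, -180.5, 199.5]
eef_rot: [3.141, -0.001, 0.005]
wrist_force: [0.9, 0.2, 0.4]
finger_gap: 56.1
finger_force: 0.0
```

>>> {"fn": "carry_out", "kwargs": {"deltas": [{"dp": [-8,33,0],"roll": 0,"gripper": 0.2},{"dp": [-8,33,0],"roll": 0,"gripper": 0.2},{"dp": [-8,33,0],"roll": 0,"gripper": 0.2}]}}

```text
clock: 12.87
eef_pos: [399.2, -212.8, 198.7]
eef_rot: [3.141, -0.001, 0.002]
wrist_force: [1.3, 0.0, -0.0]
finger_gap: 56.4
finger_force: 0.0
```

Run:
```python
from h import *
s=read_state(); print(s["clock"],s["eef_pos"],s["eef_rot"],s["wrist_force"])
im=viewer.camera("wrist"); cv2.imwrite("pics/w2.png",im[:,:,::-1])
import pickle; pickle.dump(s,open("s2.pkl","wb"))
r=models.cut_out("wrist","wedge"); print([(np.round(d["box"]),round(d["p"],2)) for d in r[:2]])
l,t,rr,b=np.int32(r[0]["box"]); print(l-20,t-20)
a=im[max(t-20,0):b+20,max(l-20,0):rr+20,::-1]; k=min(800//a.shape[1],600//a.shape[0]); print("scale",k)
cv2.imwrite("pics/w2c.png",cv2.resize(a,None,fx=k,fy=k,interpolation=cv2.INTER_CUBIC))
```

```text
12.8667 [ 399.2417866  -212.8072009   198.70309536] [ 3.14136727e+00 -5.44451482e-04  2.22293864e-03] [ 1.25026998  0.00422626 -0.03936267]
[(array([308.,  37., 349., 145.]), 0.64), (array([  0.,   0., 174., 129.]), 0.27)]
287 16
scale 4
```

View pics/w2c.png

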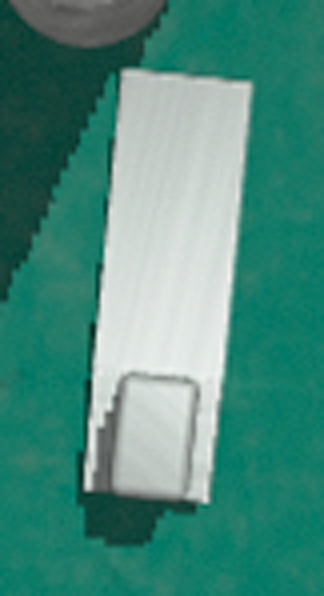

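The wedge lies with its thin end ahead (crop corners (120,70),(252,82)) and tab at crop (155,435), slightly yawed.

Run:
```python
from h import *
import pickle; c=cam("wrist",pickle.load(open("s2.pkl","rb")))
f=lambda a:np.array(a)/4+[287,16]
t=unproj(c,f([(120,70),(252,82)]),2)[:,:2]; b=unproj(c,f([(88,490),(210,502)]),18)[:,:2]; g=unproj(c,f([(120,375),(199,382),(190,499),(113,494)]),64)[:,:2]
print(t,b,g.round(1)); y=t.mean(0)-b.mean(0); print("len",np.linalg.norm(y),"w",np.linalg.norm(t[0]-t[1]),np.linalg.norm(b[0]-b[1]))
a=np.arctan2(y[1],y[0]); print("wedge y dir",a, "tab ctr",g.mean(0), "from tip",t.mean(0)-97*y/np.linalg.norm(y))
G=(g.mean(0)+t.mean(0)-97*y/np.linalg.norm(y))/2; print(G)
go(*G,25,a)
```

```text
[[ 559.29590698 -208.33090788]
 [ 556.30968417 -244.67152517]] [[ 446.51759103 -199.22063859]
 [ 443.1875277  -233.88376371]] [[ 476.6 -208.9]
 [ 475.  -228. ]
 [ 447.  -226.2]
 [ 448.2 -207.1]]
len 113.38756001812521 w 36.4631045243433 34.822716215262325
wedge y dir -0.08785642717679636 tab ctr [ 461.66335678 -217.55706951] from tip [ 461.1769143  -217.99010215]
[ 461.42013554 -217.77358583]
dp [ 61.6   7.  173.5] roll 5.33 rows 4.4
```

>>> {"fn": "carry_out", "kwargs": {"deltas": [{"dp": [31,3.5,0],"roll": 2.5,"gripper": 0.2},{"dp": [61.5,7,5],"roll": 5.3,"gripper": 0.2},{"dp": [61.5,7,40],"roll": 5.3,"gripper": 0.2},{"dp": [61.5,7,80],"roll": 5.3,"gripper": 0.2},{"dp": [61.5,7,120],"roll": 5.3,"gripper": 0.2},{"dp": [61.5,7,150],"roll": 5.3,"gripper": 0.2},{"dp": [61.5,7,168],"roll": 5.3,"gripper": 0.2},{"dp": [61.5,7,173],"roll": 5.3,"gripper": 0.2},{"dp": [61.5,7,173],"roll": 5.3,"gripper": 0.2},{"dp": [61.5,7,173],"roll": 5.3,"gripper": -0.9},{"dp": [61.5,7,173],"roll": 5.3,"gripper": -0.9},{"dp": [61.5,7,173],"roll": 5.3,"gripper": -0.9}], "newtons": 45}}

```text
clock: 13.97
eef_pos: [462.0, -218.6, 26.9]
eef_rot: [3.141, -0.002, -0.087]
wrist_force: [0.6, -0.6, -0.6]
finger_gap: 39.5
finger_force: 0.0
```

>>> {"fn": "carry_out", "kwargs": {"deltas": [{"dp": [0,0,0],"roll": 0,"gripper": -0.9},{"dp": [0,0,0],"roll": 0,"gripper": -0.9},{"dp": [0,0,0],"roll": 0,"gripper": -0.9}]}}

```text
clock: 14.22
eef_pos: [461.3, -218.4, 25.8]
eef_rot: [3.142, -0.0, -0.088]
wrist_force: [0.3, -1.7, 2.1]
finger_gap: 20.0
finger_force: 15.7
```

>>> {"fn": "carry_out", "kwargs": {"deltas": [{"dp": [0,0,-15],"roll": 0,"gripper": -0.9},{"dp": [0,0,-40],"roll": 0,"gripper": -0.9},{"dp": [0,-10,-65],"roll": -5,"gripper": -0.9},{"dp": [0,-30,-70],"roll": -12,"gripper": -0.9},{"dp": [5,-55,-70],"roll": -19,"gripper": -0.9},{"dp": [15,-80,-70],"roll": -26,"gripper": -0.9},{"dp": [28,-105,-70],"roll": -33,"gripper": -0.9},{"dp": [41,-130,-70],"roll": -40,"gripper": -0.9},{"dp": [54,-155,-70],"roll": -47,"gripper": -0.9},{"dp": [67,-180,-70],"roll": -54,"gripper": -0.9},{"dp": [80,-205,-70],"roll": -61,"gripper": -0.9},{"dp": [101.5,-229,-70],"roll": -68,"gripper": -0.9}]}}

```text
clock: 15.22
eef_pos: [582.0, 2.3, 95.1]
eef_rot: [-3.14, 0.001, 1.106]
wrist_force: [-0.3, -0.1, -3.1]
finger_gap: 20.0
finger_force: 45.0
```

>>> {"fn": "carry_out", "kwargs": {"deltas": [{"dp": [0,0,0],"roll": -6,"gripper": -0.9},{"dp": [0,0,0],"roll": -12,"gripper": -0.9},{"dp": [0,0,0],"roll": -18,"gripper": -0.9},{"dp": [0,0,0],"roll": -24,"gripper": -0.9},{"dp": [0,0,0],"roll": -30,"gripper": -0.9},{"dp": [0,0,0],"roll": -34,"gripper": -0.9},{"dp": [0,0,0],"roll": -36.4,"gripper": -0.9},{"dp": [0,0,0],"roll": -36.4,"gripper": -0.9},{"dp": [0,0,0],"roll": -36.4,"gripper": -0.9}]}}

```text
clock: 15.97
eef_pos: [582.1, 0.8, 95.1]
eef_rot: [-3.141, -0.0, 1.733]
wrist_force: [-0.2, 0.9, -4.0]
finger_gap: 19.7
finger_force: 45.0
```

Run:
```python
from h import *
s=read_state(); print(s["clock"],s["eef_pos"],s["eef_rot"],s["wrist_force"],s["finger_gap"],s["finger_force"],inv(s["eef_pos"]))
go(*W((-45,-218)),60,yaw+np.pi/2)
im=viewer.camera("wrist"); cv2.imwrite("pics/w3.png",im[:,:,::-1])
import pickle; pickle.dump(s,open("s3.pkl","wb"))
```

```text
15.9667 [582.12392082   0.77632012  95.13069311] [-3.14086998e+00 -1.23052329e-04  1.73303347e+00] [-0.23126316  0.91967935 -3.96718057] 19.654676778316485 44.97132360935211 [ -45.53835481 -218.19596578]
dp [ 0.2  0.6 35.1] roll -0.04 rows 0.8
```

View pics/w3.png

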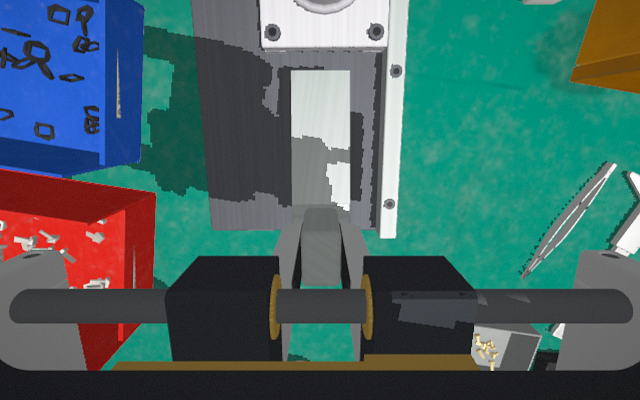

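The wedge is held square, thin end at row ~70, columns 290–351, in line with the pedestal edge at row ~49 (columns 261–385), which sits against the long rail.

Run:
```python
from h import *
import pickle; s=pickle.load(open("s3.pkl","rb")); c=cam("wrist",s)
for n,p,z in [("tip",[(290.5,69.5),(351,70)],71.3),("flange edge",[(261,50),(384,45.5)],34),("rail inner",[(383,100),(379,237)],32)]:
    print(n,[inv(w).round(1).tolist() for w in unproj(c,p,z)])
print(inv(s["eef_pos"]))
```

```text
tip [[-64.4, -119.7], [-27.6, -120.1]]
flange edge [[-88.5, -101.2], [-1.2, -98.4]]
rail inner [[0.1, -135.3], [1.7, -243.4]]
[ -45.53835481 -218.19596578]
```

>>> {"fn": "carry_out", "kwargs": {"deltas": [{"dp": [0,0.5,15],"roll": 0,"gripper": -0.9},{"dp": [0,0.5,35],"roll": 0,"gripper": -0.9},{"dp": [0,0.5,48],"roll": 0,"gripper": -0.9},{"dp": [0,0.5,53],"roll": 0,"gripper": -0.9},{"dp": [0,0.5,55],"roll": 0,"gripper": -0.9},{"dp": [0,0.5,56],"roll": 0,"gripper": -0.9},{"dp": [0,0.5,56.5],"roll": 0,"gripper": -0.9},{"dp": [0,0.5,57],"roll": 0,"gripper": -0.9},{"dp": [0,0.5,57],"roll": 0,"gripper": -0.9}]}}

```text
clock: 16.77
eef_pos: [583.2, 0.9, 39.0]
eef_rot: [3.141, 0.0, 1.735]
wrist_force: [-0.0, -0.0, -3.2]
finger_gap: 20.0
finger_force: 45.0
```

>>> {"fn": "carry_out", "kwargs": {"deltas": [{"dp": [0,0,0.4],"roll": 0,"gripper": -0.9},{"dp": [0,0,0.8],"roll": 0,"gripper": -0.9},{"dp": [0,0,1.2],"roll": 0,"gripper": -0.9},{"dp": [0,0,1.4],"roll": 0,"gripper": -0.9}]}}

```text
clock: 17.1
eef_pos: [583.0, 0.9, 37.8]
eef_rot: [3.141, 0.0, 1.735]
wrist_force: [-5.6, 0.9, 8.1]
finger_gap: 19.4
finger_force: 45.0
```

>>> {"fn": "carry_out", "kwargs": {"deltas": [{"dp": [0,0,-0.4],"roll": 0,"gripper": -0.9},{"dp": [5,0,-0.4],"roll": 0,"gripper": -0.9},{"dp": [10,0,-0.4],"roll": 0,"gripper": -0.9},{"dp": [15,0,-0.4],"roll": 0,"gripper": -0.9},{"dp": [20,0,-0.4],"roll": 0,"gripper": -0.9},{"dp": [25,0,-0.4],"roll": 0,"gripper": -0.9},{"dp": [30,0,-0.4],"roll": 0,"gripper": -0.9},{"dp": [34,0,-0.4],"roll": 0,"gripper": -0.9},{"dp": [38,0,-0.4],"roll": 0,"gripper": -0.9},{"dp": [40,0,-0.4],"roll": 0,"gripper": -0.9},{"dp": [42,0,-0.4],"roll": 0,"gripper": -0.9}]}}

```text
clock: 18.02
eef_pos: [576.2, 42.8, 37.9]
eef_rot: [3.141, 0.0, 1.735]
wrist_force: [0.9, -4.2, 6.0]
finger_gap: 20.0
finger_force: 45.0
```

>>> {"fn": "carry_out", "kwargs": {"deltas": [{"dp": [0.5,0,0],"roll": 0,"gripper": -0.9},{"dp": [1,0,0],"roll": 0,"gripper": -0.9},{"dp": [1.5,0,0],"roll": 0,"gripper": -0.9},{"dp": [2,0,0],"roll": 0,"gripper": -0.9}]}}

```text
clock: 18.35
eef_pos: [576.0, 44.6, 37.9]
eef_rot: [3.141, 0.0, 1.735]
wrist_force: [0.9, -5.0, 5.9]
finger_gap: 19.8
finger_force: 45.0
```

Run:
```python
from h import *
s=read_state(); print(s["clock"],s["eef_pos"],s["eef_rot"],s["wrist_force"],s["moment"],inv(s["eef_pos"]))
```

```text
18.35 [575.96552056  44.56091424  37.89094536] [3.14069263e+00 4.13332744e-04 1.73488538e+00] [ 0.94488098 -5.0106758   5.92836357] [-0.6656357  -0.14490249  0.01235465] [ -44.50979732 -173.99236135]
```

>>> {"fn": "carry_out", "kwargs": {"deltas": [{"dp": [0.7,0,0],"roll": 0,"gripper": -0.9},{"dp": [1.4,0,0],"roll": 0,"gripper": -0.9},{"dp": [2,0,0],"roll": 0,"gripper": -0.9}]}}

```text
clock: 18.6
eef_pos: [575.6, 46.5, 37.9]
eef_rot: [3.141, 0.0, 1.735]
wrist_force: [0.9, -3.7, 5.3]
finger_gap: 19.6
finger_force: 45.0
```

>>> {"fn": "carry_out", "kwargs": {"deltas": [{"dp": [0.7,0,0],"roll": 0,"gripper": -0.9},{"dp": [1.4,0,0],"roll": 0,"gripper": -0.9},{"dp": [2,0,0],"roll": 0,"gripper": -0.9}]}}

```text
clock: 18.85
eef_pos: [575.3, 48.5, 37.9]
eef_rot: [3.141, 0.0, 1.735]
wrist_force: [1.6, -4.7, 6.2]
finger_gap: 19.6
finger_force: 45.0
```

>>> {"fn": "carry_out", "kwargs": {"deltas": [{"dp": [0.7,0,0],"roll": 0,"gripper": -0.9},{"dp": [1.4,0,0],"roll": 0,"gripper": -0.9},{"dp": [2,0,0],"roll": 0,"gripper": -0.9}]}}

```text
clock: 19.1
eef_pos: [575.0, 50.5, 37.9]
eef_rot: [3.141, 0.0, 1.735]
wrist_force: [1.1, -4.6, 5.5]
finger_gap: 20.1
finger_force: 45.0
```

>>> {"fn": "carry_out", "kwargs": {"deltas": [{"dp": [0.7,0,0],"roll": 0,"gripper": -0.9},{"dp": [1.4,0,0],"roll": 0,"gripper": -0.9},{"dp": [2,0,0],"roll": 0,"gripper": -0.9}]}}

```text
clock: 19.35
eef_pos: [574.7, 52.2, 37.9]
eef_rot: [3.141, 0.001, 1.735]
wrist_force: [0.4, -7.6, 5.6]
finger_gap: 19.8
finger_force: 45.0
```

>>> {"fn": "carry_out", "kwargs": {"deltas": [{"dp": [0.7,0,0],"roll": 0,"gripper": -0.9},{"dp": [1.4,0,0],"roll": 0,"gripper": -0.9},{"dp": [2,0,0],"roll": 0,"gripper": -0.9}]}}

```text
clock: 19.6
eef_pos: [574.4, 54.0, 37.9]
eef_rot: [3.141, 0.001, 1.735]
wrist_force: [2.5, -7.5, 5.0]
finger_gap: 19.9
finger_force: 45.0
```

>>> {"fn": "carry_out", "kwargs": {"deltas": [{"dp": [1,0,0],"roll": 0,"gripper": -0.9},{"dp": [2,0,0],"roll": 0,"gripper": -0.9},{"dp": [3,0,0],"roll": 0,"gripper": -0.9},{"dp": [4,0,0],"roll": 0,"gripper": -0.9},{"dp": [5,0,0],"roll": 0,"gripper": -0.9},{"dp": [6,0,0],"roll": 0,"gripper": -0.9},{"dp": [7,0,0],"roll": 0,"gripper": -0.9},{"dp": [8,0,0],"roll": 0,"gripper": -0.9},{"dp": [9,0,0],"roll": 0,"gripper": -0.9},{"dp": [10,0,0],"roll": 0,"gripper": -0.9},{"dp": [10,0,0],"roll": 0,"gripper": -0.9}]}}

```text
clock: 20.52
eef_pos: [572.7, 64.0, 37.8]
eef_rot: [3.141, 0.001, 1.735]
wrist_force: [2.0, -6.5, 5.9]
finger_gap: 19.4
finger_force: 45.0
```

Run:
```python
from h import *
s=read_state(); print(s["clock"],s["eef_pos"],s["eef_rot"],s["wrist_force"],s["moment"],inv(s["eef_pos"]),s["finger_gap"])
im=viewer.camera("wrist"); c=cam("wrist",s)
tip=inv(s["eef_pos"])+[0,97]; print("tip",tip)
a=im[0:240,180:420,::-1]; cv2.imwrite("pics/w4.png",cv2.resize(a,(600,600),interpolation=cv2.INTER_CUBIC))
```

```text
20.5167 [572.74073187  64.01906049  37.84720377] [3.14067199e+00 8.04958930e-04 1.73472428e+00] [ 2.02491862 -6.47488435  5.94345891] [-0.93899045 -0.18756674  0.04709662] [ -44.53418929 -154.26881899] 19.366636611616407
tip [-44.53418929 -57.26881899]
```

View pics/w4.png

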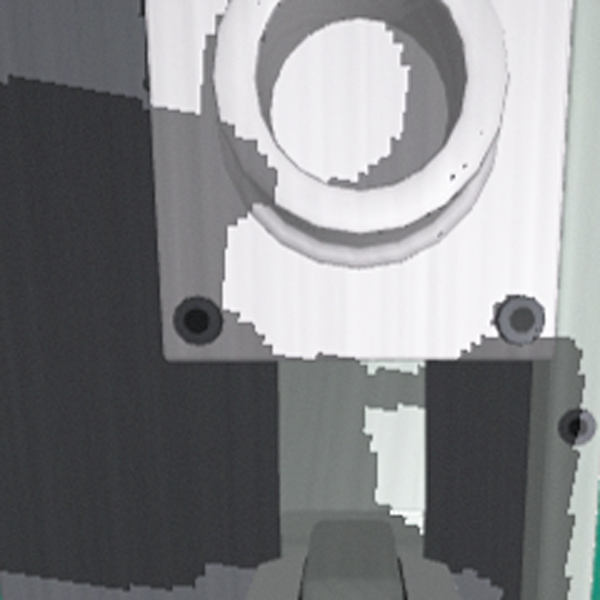

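The picture shows the pedestal square against the long rail, the edge at row ~143 (full frame), the tail step at row ~205.

Run:
```python
from h import *
c=cam("wrist"); 
e=[inv(w) for w in unproj(c,[(180+165/2.5,358/2.5),(180+552/2.5,358/2.5)],36.7)]
t=[inv(w) for w in unproj(c,[(180+290/2.5,512/2.5),(180+415/2.5,512/2.5)],30)]
print(e,t, "inside",80-(np.mean([x[1] for x in e])-np.mean([x[1] for x in t])))
```

```text
[array([-87.8225816 , -98.51035383]), array([  0.478768  , -98.55652683])] [array([ -60.55478899, -136.77801823]), array([ -29.53885765, -136.79822885])] inside 41.74531679206332
```

>>> {"fn": "carry_out", "kwargs": {"deltas": [{"dp": [0.5,0,0],"roll": 0,"gripper": -0.9},{"dp": [1,0,0],"roll": 0,"gripper": -0.9},{"dp": [1.5,0,0],"roll": 0,"gripper": -0.9},{"dp": [1.5,0,0],"roll": 0,"gripper": -0.9},{"dp": [1.5,0,0],"roll": 0,"gripper": -0.9}]}}

```text
clock: 20.98
eef_pos: [572.5, 65.4, 37.8]
eef_rot: [3.141, 0.001, 1.735]
wrist_force: [1.9, -6.5, 5.0]
finger_gap: 19.9
finger_force: 45.0
```

>>> {"fn": "carry_out", "kwargs": {"deltas": [{"dp": [0.5,0,0],"roll": 0,"gripper": -0.9},{"dp": [0.5,0,0],"roll": 0,"gripper": -0.9},{"dp": [0.5,0,0],"roll": 0,"gripper": -0.9},{"dp": [0.5,0,0],"roll": 0,"gripper": -0.9}]}}

```text
clock: 21.32
eef_pos: [572.4, 65.9, 37.9]
eef_rot: [3.141, 0.001, 1.735]
wrist_force: [1.4, -7.2, 5.1]
finger_gap: 19.9
finger_force: 45.0
```

Run:
```python
from h import *
s=read_state(); print(inv(s["eef_pos"]),s["wrist_force"],s["finger_force"])
print(manip.sign_off())
```

```text
[ -44.54589545 -152.41065192] [ 1.38879392 -7.19049605  5.14239928] 44.973326325416565
the job is handed in; nothing more can be done
None
```

The job is handed in at 21 s: the pedestal is pushed home against both rails, and the wedge is held flat by its tab about 44–45 mm into the slot, so the open edge should be up about 3 mm (worked out from how far the wedge went in, not measured directly).

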